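# Turn the spindle's flat up and lock it with the notched rail stop

### The arm

A 7-joint arm with a two-finger parallel gripper is mounted at the origin on the work surface; the furniture and walls round the work are solid. World frame = base frame: x ahead of the robot, y to its left, z up, the work surface at z = 0. Lengths are in mm, angles in rad, forces in N, time in s.
With the tool pointing down it reaches from about 425 to 875 mm from the base axis. Payload 8.4 kg.
Tool frame: the origin (TCP) lies midway between the tips of the shut fingers; the grasp point (between the pads) lies 19 mm behind it (manip.pinch_z is the distance from the TCP to the grasp point, in mm); z points along the fingers, y is the direction in which the jaws open and shut (so a half turn about z gives the same grasp; the last joint's range is limited). The gripper opens to 85 mm and grips with 20 to 120 N. Pads are 22 mm wide; open, the fingers measure 114 mm over their backs; the gripper's body (76 mm by 85 mm) begins 54 mm behind the grasp point. The pads swing forward as they close: fully open they stand 13 mm farther back than shut.
Start: joints at [1.126, 0.333, 0.04, 1.465, -0.013, 1.343, -0.059], TCP at [220.294, -611.502, 231.308] pointing down, gripper open.
Joint ranges: [-2.58, 2.58], [-0.38, 2.09], [-1.3, 1.39], [0.25, 2.4], [-1.5, 4.64], [0.08, 2.09], [-2.65, 2.65]. Speed limits (rad/s): [2.22, 2.22, 2.79, 2.79, 3.14, 3.14, 3.14].

### API

Orientations are given as a 3x3 rotation matrix whose columns are the frame's x, y, z axes.
In Python, from bench import state, cams, manip gives the robot as it stands.
- The arm moves only by the tool drive_tool, never from a script. Its argument "deltas" is one flat list of numbers, 5 for each row, row after row: the gripper's target within -1 to 1 (fully open at 1, half-way at 0, shut at -1), then the shift along the tool's x, y, z in cm, then the turn about the tool's z in rad. In form: [fingers, dx, dy, dz, yaw, fingers, dx, dy, dz, yaw, ...]. A call has exactly 8 rows; each row shifts and turns the commanded pose from where the row before left it, along the tool's axes as they then stand; what a row does not reach is not made up. A row lasts 1/8 s, in which the tool goes at most 62.5 mm and 10.7 degrees, less where a joint would pass 70% of its speed; a pose out of reach is approached as far as the arm can. A call with a gripper value outside its range is refused whole. The fingers move at their own pace and stop on an object; the grip force is fixed at half the most. Time passes only in rows, so rows that do not move let the fingers close, or fill a call up. It gives the time, the measured TCP pose, the force and the opening at its end, in the units of the state.
- state(): the state, without advancing time (a new reading comes with each control period).
- cams.grab_frame(name): name is "scene" or "top"; returns (picture, depth): 420x560x3 uint8, red, green, blue; 420x560 float32, mm along the optical axis (not along the pixel's ray), 0 where there is no reading.
- cams.camera_params(name): a dict with "vertical_fov" (degrees; the focal length in pixels is half the picture's height over the tangent of half this angle, whatever the lens; pixels are square), "cx", "cy" (the principal point, pixels), "R" (3x3) and "t" (3): a world point X has camera coordinates R X + t. Camera axes: x right, y down, z forward; pixel columns grow to the right and rows downward; lengths in mm; the calibration is good to about 2 mm. A picture is of the moment at which its call begins. camera_params takes no time and is no camera call.
- manip.finish_job(): hands the job in, once; it reports no verdict.
The state is a dict: "t": time; "joints": joint angles; "joint_vel": joint speeds; "joint_torque": joint torques, N m; "eef_pos": TCP position; "orientation": TCP orientation; "wrist_force": force on the tool from outside, world axes, zero at the start; "wrist_torque": the same for the moment, N m; "width": opening from 0.0 (shut) to 1.0 (fully open).
Only numpy, scipy, OpenCV 4.12 (cv2) and the standard library are available. Lean on these libraries where they do the work, as an engineer would, in place of code of your own. Each camera call takes 0.05 s, during which the arm holds its last target.

### The job

Lock the spindle of the grey indexing jig: first turn the spindle until its bright milled flat faces straight up; then lift the red stop out of its notch, shift it along the rail and drop it fully home in the notch in line with the green clip, where its foot sits over the flat. The tool has to lean in under the clear guard; leave the grey stop and the jars, cup and other things round it where they stand.

Things in the scene. Friction and masses are not known exactly. Their poses are not given: they have to be found in the camera images.
- jig: Fixed grey indexing jig; base plate 12 mm thick, from x -68 to +48 and y -180 to +180 mm. Origin: on the bench under it, midway along it; x points from the front (robot side) to the back, y (leftwards) along rail and spindle, z up. The spindle's bearing blocks, 40 x 16 mm, stand at x -35, y -160 and +160, up to z 86.
- rail_mid (a point): Middle of the notched aluminium rail at the height of its tooth tops (jig x 28, y 0, z 85 mm). Rail 16 mm thick, 320 mm long along the jig's y. Nine notches, 10 mm wide and 14 mm deep, open upwards, at y = -128, -96, ... +128 mm (32 mm apart). Fixed to the jig, axes as the jig's.
- guard_edge (a point): Middle of the front lower edge of the clear guard plate over the rail (jig x 34, y 0, z 190 mm). Plate 5 mm thick, 40 mm deep to the back, 356 mm long, on posts 14 x 10 mm at jig x 43, y -171 and +171. A gripper coming straight down on a stop hits it; leaning back towards the front (-x) by 30 to 50 degrees from vertical it goes clear.
- spindle_mid (a point): Fixed point on the spindle's axis at mid-length, 67 mm over the bench (jig x -35, y 0). The axis runs along the jig's y. Thick dark part: 36 mm diameter, from 80 mm left to 80 mm right of this point, with the bright flat along all of it; beyond it thin necks of 18 mm diameter. Pinch the thick part's round sides across the axis and roll the tool about the axis, in one or more strokes.
- spindle (a joint): Turn of the spindle, rad. 0: flat faces straight up; positive: its face is rolled towards the front (-x of the jig, robot's side). Starts between 0.4 and 1.0, limits -1.3 and 1.3. Light friction, 0.07 N m; it stays where it is left. The flat lies 13 mm from the axis, 25 mm wide. A stop's foot goes fully down on the thick part only when the flat is up.
- red_stop: Loose red stop, 180 to 310 g, straddling the rail. Origin: on its tab's centre line at the saddle's underside: jig x 28, z 85 and the y of its notch when fully home. Axes as the jig's. Saddle 26 x 24 x 10 mm; cheeks 24 mm deep, 2 mm play each side of the rail; tab 7 mm thick, 13 mm deep, clear of the teeth when raised 14 mm. Starts fully home at jig y +128 or -128; stays balanced.
- red_handle (a point): Centre of the red stop's upright handle plate, at (2, 0, 40) mm from the stop's origin; a good grasp. The plate is 10 mm thick along y, 24 mm wide along x, and reaches from 10 to 57 mm above the stop's origin.
- red_foot (a point): Centre of the sole of the red stop's rubber foot, at (-63, 0, -4) mm from the stop's origin, over the spindle. The foot is 16 x 22 mm, under an arm 14 mm wide and 10 mm high that reaches forward from the saddle to x -75. When home over the flat the sole is 1 mm above the flat.
- grey_stop: Loose stop of the same shape in grey, in the notch at the other end of the rail; to be left alone (may shift by 6 mm at most). Origin as on the red stop.
- clip_green: Small fixed green clip, 14 x 14 x 7 mm, on the front edge of the jig's base, at jig x -60, z 12 and at the y of the wanted notch: -64, -32, 0, +32 or +64 mm (four white clips mark the other four). Origin: centre of its underside; axes as the jig's.
- pink_beaker: Loose pink cup, 71 mm wide, 93 mm high, near the right end of the jig; leave it. Origin: centre of its underside.
- green_jar: Loose little jar, green body and white cap, 24 mm wide, 30 mm high, standing on the jig's base plate in the gap between spindle and rail, wherever along it (its top at z 42 mm); leave it standing. Origin: centre of its underside.
- yellow_jar: Loose little jar, yellow body and white cap, 30 mm wide, 28 mm high, on the bench to the right; leave it. Origin: centre of its underside.
- u_stand: Loose white U-shaped rail on a black foot, 72 x 50 x 88 mm, on the bench to the right; leave it. Origin: centre of its underside. (The bench just in front of the jig carries only flat things under 20 mm high.)
There are look-alikes about, which are no part of the job. Of the things that look like the red_stop, the larger one is meant.

How it is judged (in metres and radians):
On the way, in this order (a step that is already met when the one before it is completed fails the run):
1. the spindle's flat faces up (within 0.14 rad) while the red stop is still in its first notch (value of joint spindle between -0.14 and 0.14 rad and distance of red_stop from where it was at the start of the episode below 0.012 m), for 0.2 s.
2. the red stop has been lifted clear of the notches (z of red_stop in the frame of jig above 0.097 m), for 0.1 s.
At the end, for the whole second after the job is handed in: The red stop sits upright, at rest and fully home (height within 2 mm) in the notch in line with the green clip (within 5 mm along the rail); the flat faces up within 0.14 rad; the grey stop has shifted less than 6 mm, the things round the jig less than 30 mm (value of joint spindle between -0.14 and 0.14 rad and y of red_stop in the frame of clip_green between -0.005 and 0.005 m and z of red_stop in the frame of jig between 0.0825 and 0.0868 m and x of red_stop in the frame of jig between 0.022 and 0.034 m and angle between red_stop's own z axis and vertical below 0.06 rad and linear speed of red_stop below 0.02 m/s and distance of grey_stop from where it was at the start of the episode below 0.006 m); the robot touches nothing.
It fails at once if the grey stop is moved more than 6 mm (distance of grey_stop from where it was at the start of the episode above 0.006 m).
It fails at once if one of the loose things round the jig is pushed more than 30 mm (distance of any of pink_beaker, green_jar, yellow_jar, u_stand from where it was at the start of the episode above 0.03 m).
It also fails if it takes over 51 s, if anything falls off the work surface, if the arm or the gripper's body presses on something with over 40 N, if the wrist force passes 120 N, or if a joint passes its speed limit or range.

## Working session

There is one attempt and no reset: what is moved stays moved. The work goes in short steps, Python scripts to look and compute and a tool call to move; the robot and the scene stay as the last step left them, time stands still between calls to the robot, and variables do not carry over. Pictures are saved under pics/ and viewed, and the job is handed in when it is done.

Besides the shell and the picture viewer there is one more tool, called after "Request:" as name(argument=value, ...), one argument or row to a line, values as JSON. drive_tool: Moves the arm, as the interface text tells. Its arguments: {"type":"object","properties":{"deltas":{"type":"array","items":{"type":"number"}}},"required":["deltas"]}

```bash
ls; mkdir -p pics
cat > h.py <<'E'
import numpy as np, cv2
from bench import state,cams,manip
def grab(n,tag):
    im,d=cams.grab_frame(n); np.savez(f'pics/{tag}.npz',im=im,d=d)
    cv2.imwrite(f'pics/{tag}.png',im[:,:,::-1]); return im,d
def cam(n):
    p=cams.camera_params(n); f=210/np.tan(np.radians(p['vertical_fov'])/2)
    return f,p['cx'],p['cy'],np.array(p['R']),np.array(p['t'])
def p2w(n,u,v,d):
    f,cx,cy,R,t=cam(n); X=np.stack([(u-cx)/f*d,(v-cy)/f*d,d],-1); return (X-t)@R
def w2p(n,X):
    f,cx,cy,R,t=cam(n); c=np.asarray(X)@R.T+t; return np.stack([cx+f*c[...,0]/c[...,2],cy+f*c[...,1]/c[...,2],c[...,2]],-1)
def cloud(n,d):
    v,u=np.mgrid[0:d.shape[0],0:d.shape[1]]; return p2w(n,u,v,d)
E
python3 - <<'E'
from h import *
for n in('scene','top'):
    grab(n,n+'0'); print(n,cams.camera_params(n))
s=state();print(s); print(manip.pinch_z)
E
```

```text
pics
scene {'vertical_fov': 46.108649146729476, 'cx': 282.0758196511224, 'cy': 202.34743348141558, 'R': array([[ 0.74288384, -0.66896645,  0.02464732],
       [-0.28126945, -0.34533603, -0.89533822],
       [ 0.60746284,  0.65819976, -0.44470438]]), 't': array([-373.1327935 ,  186.61880838,  925.09140192])}
top {'vertical_fov': 56.54344285836383, 'cx': 285.40548318995724, 'cy': 205.43090519897626, 'R': array([[-0.08466793, -0.99638323,  0.0071972 ],
       [-0.97023123,  0.08079654, -0.22830524],
       [ 0.22689801, -0.02631308, -0.973563  ]]), 't': array([-74.17120447, 452.94210463, 884.55101637])}
{'t': 0.1, 'joints': array([ 1.1257697 ,  0.33384146,  0.03987078,  1.46621358, -0.01341911,
        1.34327294, -0.05853302]), 'joint_vel': array([ 0.00022239, -0.00245308,  0.00047155, -0.00087862, -0.00055615,
        0.00020698, -0.00081662]), 'joint_torque': array([ 3.45813467e-03, -6.60014892e+01,  1.36974648e+00, -4.06475043e+01,
        1.69405912e-02,  8.90849973e-03,  1.36618050e-04]), 'eef_pos': array([ 220.17527597, -611.12949685,  230.49431771]), 'orientation': array([[ 9.40812820e-01,  3.38926114e-01, -5.71385049e-04],
       [ 3.38926586e-01, -9.40811850e-01,  1.35375446e-03],
       [-7.87430867e-05, -1.46728714e-03, -9.99998920e-01]]), 'wrist_force': array([ 0.48627903,  0.96977387, -0.12248652]), 'wrist_torque': array([0.00691563, 0.05691505, 0.0292908 ]), 'width': 1.00023759601791}
18.700000000000003
```

```bash
sleep 8; ls pics
```

```text
scene0.npz
scene0.png
top0.npz
top0.png
```

View pics/scene0.png

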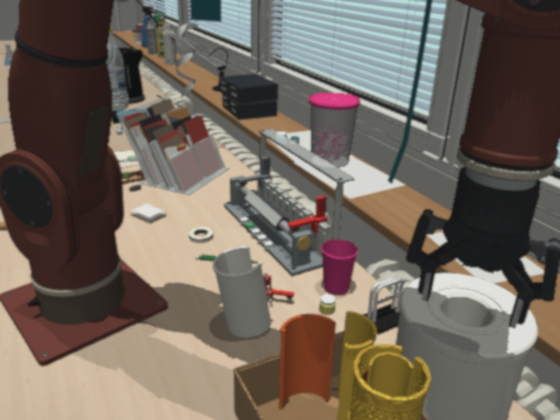

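View pics/top0.png

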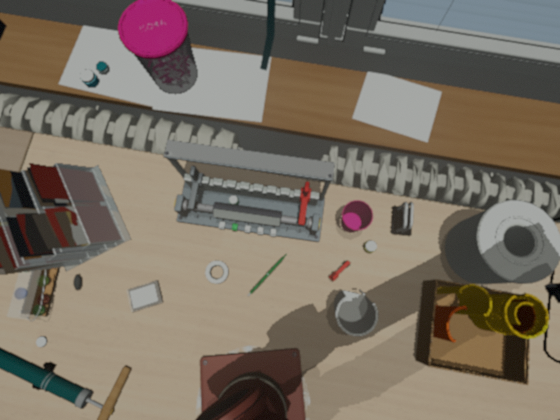

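Run:
```python
import cv2,numpy as np
a=cv2.imread('pics/top0.png')[125:250,155:355]; cv2.imwrite('pics/top0c.png',cv2.resize(a,None,fx=4,fy=4,interpolation=cv2.INTER_CUBIC))
a=cv2.imread('pics/scene0.png')[120:300,210:370]; cv2.imwrite('pics/scene0c.png',cv2.resize(a,None,fx=3.3,fy=3.3,interpolation=cv2.INTER_CUBIC))
```

```text
(no output)
```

View pics/top0c.png

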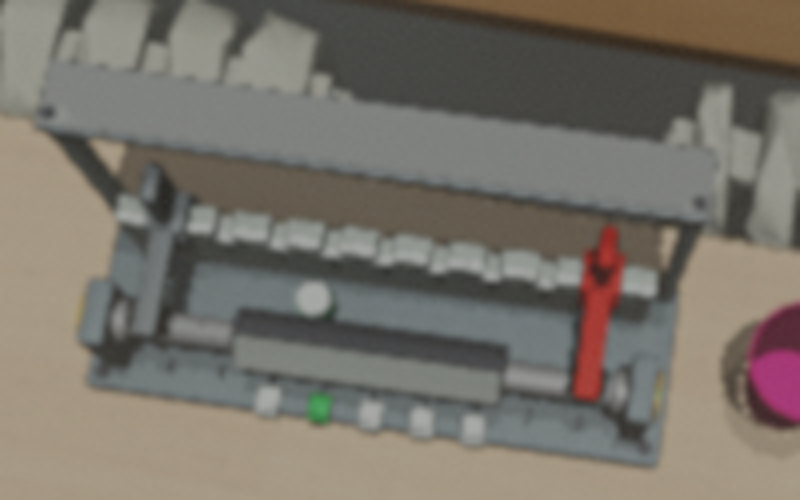

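View pics/scene0c.png

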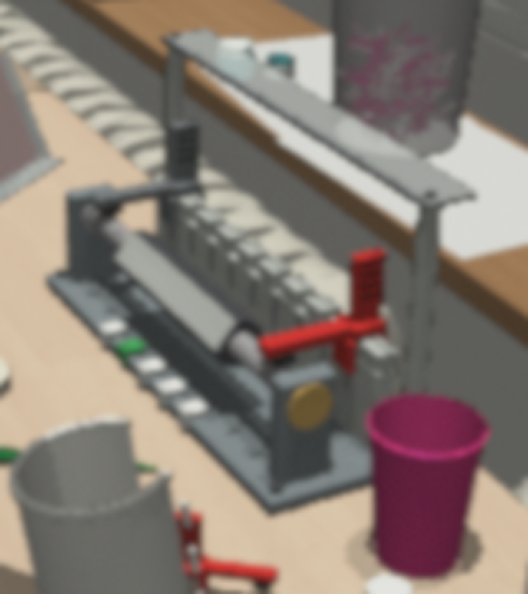

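```bash
cat > fit.py <<'E'
from h import *
from scipy.optimize import least_squares
C=lambda x,y:(155+x/4-.375,125+y/4-.375)
pts=[(C(268,399),(-60,64,18)),(C(320,407),(-60,32,18)),(C(372,413),(-60,0,18)),(C(423,420),(-60,-32,18)),(C(474,428),(-60,-64,18)),
(C(90,383),(-68,180,12)),(C(656,464),(-68,-180,12)),
(C(62,62),(74,178,195)),(C(716,150),(74,-178,195)),(C(40,120),(34,178,195)),(C(708,219),(34,-178,195))]
uv=np.array([p[0] for p in pts]);J=np.array([p[1] for p in pts],float)
def j2w(q,P):
    c,s=np.cos(q[2]),np.sin(q[2]); R=np.array([[c,-s,0],[s,c,0],[0,0,1]]); return np.asarray(P)@R.T+[q[0],q[1],0]
if __name__=='__main__':
    f=lambda q:(w2p('top',j2w(q,J))[:,:2]-uv).ravel()
    r=least_squares(f,[600,0,-.1],loss='soft_l1'); print(r.x,np.round(r.fun.reshape(-1,2),1))
    # depth check
    d=np.load('pics/top0.npz')['d']; W=cloud('top',d)
    q=r.x; c,s=np.cos(q[2]),np.sin(q[2])
    D=W-[q[0],q[1],0]; x=D[...,0]*c+D[...,1]*s; y=-D[...,0]*s+D[...,1]*c; z=D[...,2]
    np.savez('pics/jig.npz',x=x,y=y,z=z,q=q)
    m=(abs(y)<72)&(x>-60)&(x<-10)&(d>0)
    for lo in range(-58,-10,3):
        k=m&(x>=lo)&(x<lo+3); print(lo+1.5,k.sum(),np.round(np.percentile(z[k],[10,50,90]),1) if k.sum() else '')
    k=(z>60)&(z<120)&(abs(y)<185)&(x>10)&(x<60); 
    for n,kk in(('guard',(z>170)&(z<215)&(abs(y)<200)&(x>0)&(x<110)),('base',(abs(z-12)<8)&(abs(y)<200)&(abs(x)<100))):
        print(n,np.round([np.percentile(a[kk],[1,50,99]) for a in(x,y,z)],1))
E
python3 fit.py
```

```text
[ 4.63906196e+02 -2.88966328e+01 -2.27912029e-01] [[ 0.2 -0.6]
 [ 0.  -0.7]
 [-0.1 -0.4]
 [ 0.  -0.3]
 [ 0.2 -0.4]
 [-1.6  0.4]
 [ 0.9  0.9]
 [-2.9 -1.3]
 [ 1.5 -0.1]
 [-1.5  1.9]
 [ 1.3  0.9]]
-56.5 67 [10.4 15.9 20.4]
-53.5 95 [10.8 18.9 68.3]
-50.5 164 [10.8 66.6 71.4]
-47.5 166 [10.7 70.7 75.2]
-44.5 152 [10.7 75.3 79.4]
-41.5 98 [78.1 80.8 84. ]
-38.5 90 [81.6 84.2 86. ]
-35.5 78 [82.7 84.7 86.8]
-32.5 77 [83.  84.9 86.5]
-29.5 74 [83.  84.3 86.1]
-26.5 70 [81.1 82.9 84.9]
-23.5 61 [78.6 80.5 82.4]
-20.5 56 [75.4 77.6 80. ]
-17.5 11 [73.2 74.2 74.8]
-14.5 0 
-11.5 1 [43.2 43.2 43.2]
guard [[  33.6   52.7   73.1]
 [-173.6   -1.1  174.3]
 [ 190.4  195.1  198.5]]
base [[ -71.1  -36.5   43.1]
 [-178.2  -12.1  176.1]
 [   4.5   12.2   19.5]]
```

```bash
cat > spin.py <<'E'
from h import *
import sys
from scipy.optimize import least_squares
q=np.array([463.906,-28.897,-.2279])
def jigc(n,d):
    W=cloud(n,d); c,s=np.cos(q[2]),np.sin(q[2]); D=W-[q[0],q[1],0]
    return D[...,0]*c+D[...,1]*s,-D[...,0]*s+D[...,1]*c,D[...,2]
def spin(tag,ylo=-72,yhi=72,n='top'):
    z=np.load(f'pics/{tag}.npz');d=z['d']; x,y,z=jigc(n,d)
    m=(y>ylo)&(y<yhi)&(x>-60)&(x<-12)&(z>55)&(z<92)&(d>0); X,Z,Y=x[m],z[m],y[m]
    def f(p):
        a,b,t=p; u=X-a;v=Z-b; h=np.hypot(u,v)-18; g=-u*np.sin(t)+v*np.cos(t)-13
        return np.maximum(h,g)
    best=min((least_squares(f,[-35,67,t0],loss='soft_l1',f_scale=1) for t0 in np.arange(-.6,1.3,.15)),key=lambda r:r.cost)
    return best.x,m.sum(),np.sqrt(np.mean(best.fun**2))
if __name__=='__main__':
    print(spin(*sys.argv[1:2]))
E
python3 spin.py top0
python3 - <<'E'
from spin import *
d=np.load('pics/top0.npz');im=d['im'].astype(int);d=d['d'];x,y,z=jigc('top',d)
red=(im[...,0]>120)&(im[...,1]<70)&(im[...,2]<70)&(abs(y)<180)&(x>-90)&(x<90)&(d>0)
for lo in range(-55,60,5):
    k=red&(x>=lo)&(x<lo+5)
    if k.sum(): print(lo,k.sum(),np.round(y[k].mean(),1),np.round(np.percentile(y[k],[5,95]),1),np.round(np.percentile(z[k],[5,50,95]),1))
k=(abs(z-42)<5)&(x>-15)&(x<18)&(abs(y)<100); print('jar',x[k].mean(),y[k].mean(),k.sum())
g=(im[...,1]>im[...,0]+40)&(abs(y)<180)&(abs(x+60)<15);print('clip',x[g].mean(),y[g].mean(),z[g].mean())
E
```

```text
(array([-35.44941592,  67.33202677,   0.90659113]), np.int64(946), np.float64(1.216949367716695))
-50 5 -127.6 [-131.3 -123.4] [94.4 94.9 96.6]
-45 14 -127.7 [-133.5 -122.1] [92.4 94.6 96.1]
-40 13 -127.4 [-132.9 -121.4] [93.7 95.4 98.7]
-35 12 -127.0 [-132.4 -120.8] [92.  95.8 97.4]
-30 10 -126.9 [-131.4 -122.4] [94.4 96.3 98.5]
-25 10 -125.4 [-129.9 -121.5] [93.4 94.8 96.7]
-20 10 -125.8 [-130.2 -121.9] [92.8 95.7 96.8]
-15 10 -126.2 [-130.8 -121.4] [92.7 94.  96.4]
-10 12 -126.4 [-131.2 -121.9] [91.9 94.1 97.1]
-5 11 -126.5 [-131.7 -121.3] [94.  96.1 98.3]
0 13 -126.5 [-132.2 -120.6] [93.5 94.7 97.6]
5 12 -127.6 [-132.7 -122.3] [93.6 95.6 97.3]
10 16 -126.9 [-133.3 -119.2] [92.4 95.3 97.4]
15 19 -128.7 [-135.9 -120.6] [ 91.1  95.3 143. ]
20 16 -127.2 [-134.3 -118.1] [ 93.1  97.5 143.4]
25 15 -127.5 [-135.6 -119.2] [ 93.9 140.8 143.1]
30 13 -126.7 [-136.2 -116.5] [ 93.5 138.7 143.5]
35 12 -129.4 [-137.1 -121.9] [ 94.2 140.1 144.4]
jar -0.8235121139739292 43.53260960146866 60
clip -61.91434876945741 32.52252959854182 18.579128432845348
```

Run:
```python
from spin import *
d=np.load('pics/top0.npz')['d']; W=cloud('top',d); X,Y,Z=W[...,0],W[...,1],W[...,2]
print(w2p('top',np.array([[220,-611,231.],[433,28,80]])))
for xl in range(100,700,50):
    r=[]
    for yl in range(-700,200,50):
        k=(X>=xl)&(X<xl+50)&(Y>=yl)&(Y<yl+50)&(d>0); r.append(int(np.percentile(Z[k],98)) if k.sum()>5 else -1)
    print(xl,r)
```

```text
[[563.95547824 279.35835314 725.65281659]
 [225.7422496  212.69898483 904.17604697]]
100 [10, 164, 163, 163, 3, 149, 83, 3, 70, 133, 3, 14, 14, 14, 14, 14, 12, 3]
150 [3, 164, 257, 298, 147, 148, 3, 3, 140, 131, 134, 3, 3, 3, 3, 3, 3, 3]
200 [4, 183, 277, 305, 147, 104, 3, 3, 130, 139, 96, 3, 4, 5, 3, 3, 3, 4]
250 [183, 184, 184, 184, 182, 3, 3, 3, 3, 55, 3, 3, 10, 12, 12, 15, 3, 3]
300 [183, 184, 184, 184, 181, 3, 3, 30, 26, 4, 4, 4, 10, 3, 14, 15, 3, 3]
350 [-1, 183, 184, 183, 4, 14, 88, 91, 93, 92, 87, 95, 68, 20, 3, 3, 3, 3]
400 [-25, 0, 3, 3, 3, 88, 83, 92, 93, 91, 97, 96, 86, 86, 86, 83, 89, 12]
450 [33, -23, -24, -25, -28, 2, 2, 4, 3, 197, 197, 197, 197, 195, 86, 96, 96, 6]
500 [41, 41, 40, 40, -23, -22, -23, -24, -23, 3, 196, 197, 197, 197, 197, 197, 197, 3]
550 [41, 41, 41, 42, 41, 41, 40, 39, -22, -22, -1, -1, 0, 4, 196, 197, 197, 3]
600 [42, 42, 42, 42, 42, 42, 42, 41, 41, 41, 41, 39, -1, -50, -20, -15, -1, 3]
650 [286, 206, 41, 42, 42, 42, 42, 42, 41, 41, 41, 41, 41, 41, 40, 32, -23, -23]
```

Request:
drive_tool(
  deltas=[-1,0,0,-1,0.1435,-1,0,0,-1,0.1435,-1,0,0,-1,0.1435,-1,0,0,-1,0.1435,-1,2,-4,0,0,-1,2,-5,0,0,-1,2,-5,0,0,-1,1.5,-5,0,0],
)

```text
t: 1.1
eef_pos: [337.3, -441.6, 270.9]
orientation: [[0.974, -0.226, -0.0], [-0.226, -0.974, 0.0], [-0.0, -0.0, -1.0]]
wrist_force: [1.0, 0.7, -0.3]
width: 0.001
```

```bash
cat > st.py <<'E'
from h import *
q=np.array([463.906,-28.897,-.2279])
s=state();c,si=np.cos(q[2]),np.sin(q[2]);D=s['eef_pos']-[q[0],q[1],0];R=np.array([[c,si,0],[-si,c,0],[0,0,1]])
print('t',round(s['t'],2),'jigTCP',np.round(R@D,1),'ztool',np.round(R@s['orientation'][:,2],3),'xtool',np.round(R@s['orientation'][:,0],3))
print('j',np.round(s['joints'],2),'F',np.round(R@s['wrist_force'],1),'w',round(s['width'],3),'r',np.hypot(*s['eef_pos'][:2]))
E
python3 st.py
```

```text
t 1.1 jigTCP [ -30.1 -430.6  270.9] ztool [-0.  0. -1.] xtool [ 1.  0. -0.]
j [ 0.84  0.13  0.    1.64 -0.    1.38 -0.96] F [ 0.8  0.9 -0.3] w 0.001 r 555.6739488934996
```

Request:
drive_tool(
  deltas=[-1,0,-6,0,0,-1,0,-6,0,0,-1,0,-6,0,0,-1,0,-6,0,0,-1,0,-6,0,0,-1,0,-6,0,0,-1,0,-6,0,0,-1,-1,-6,0,0],
)

```text
t: 2.1
eef_pos: [435.3, 28.3, 271.2]
orientation: [[0.974, -0.226, 0.0], [-0.226, -0.974, 0.0], [0.0, -0.0, -1.0]]
wrist_force: [0.7, 0.1, -0.0]
width: 0.001
```

```bash
python3 st.py
```

```text
t 2.1 jigTCP [-40.8  49.3 271.2] ztool [ 0.  0. -1.] xtool [ 1.    -0.001  0.   ]
j [ 0.41 -0.11 -0.52  1.86 -0.06  1.37 -1.9 ] F [ 0.7  0.3 -0. ] w 0.001 r 436.17225892990024
```

Request:
drive_tool(
  deltas=[-1,-0.5,0,3,0,-1,-0.5,0,3,0,-1,-0.5,0,3,0,-1,0,0,3,0,-1,0,0,2,0,-1,0,0,2,0,-1,0,0,1,0,-1,0,0,0,0],
)

```text
t: 3.1
eef_pos: [420.1, 29.8, 101.0]
orientation: [[0.974, -0.226, -0.001], [-0.226, -0.974, 0.0], [-0.001, 0.0, -1.0]]
wrist_force: [-0.2, -1.2, -0.5]
width: -0.002
```

```bash
python3 st.py; python3 -c "
from h import *
grab('scene','s1');grab('top','t1')
for n,c in(('s1',(100,280,200,400)),('t1',(110,260,155,355))):
    a=cv2.imread(f'pics/{n}.png')[c[0]:c[1],c[2]:c[3]];cv2.imwrite(f'pics/{n}c.png',cv2.resize(a,None,fx=3.3,fy=3.3,interpolation=cv2.INTER_CUBIC))"
```

```text
t 3.1 jigTCP [-55.9  47.3 101. ] ztool [-0.001 -0.    -1.   ] xtool [ 1.    -0.    -0.001]
j [ 0.39  0.02 -0.56  2.12  0.01  1.01 -1.98] F [ 0.  -1.2 -0.5] w -0.002 r 421.1967147236421
```

View pics/s1c.png

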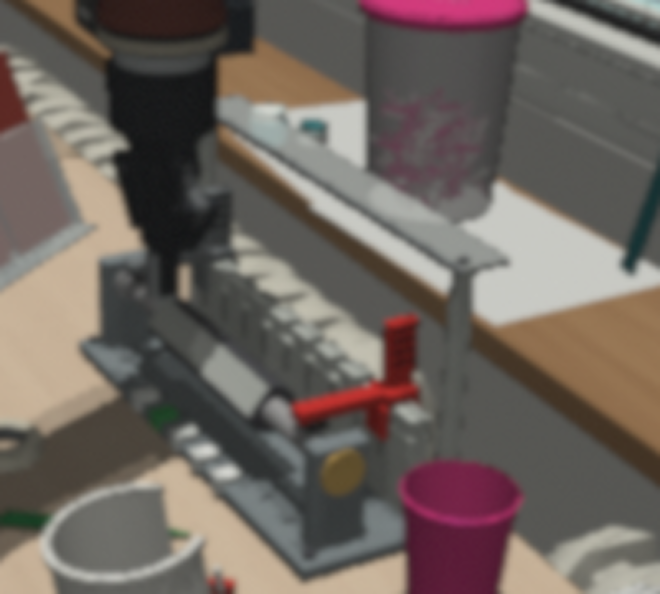

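View pics/t1c.png

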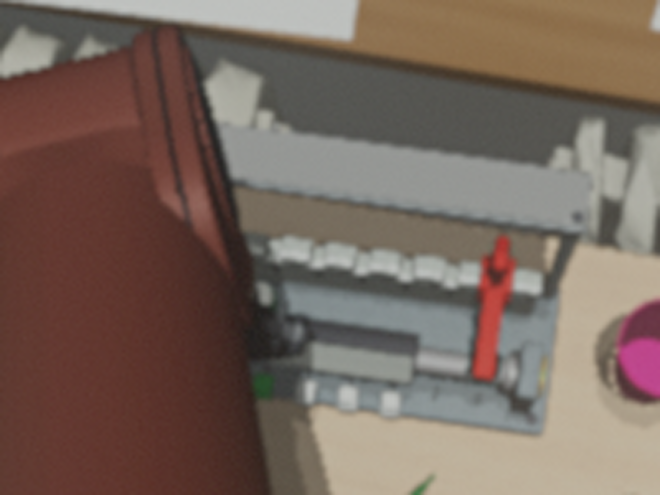

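Request:
drive_tool(
  deltas=[-1,0,0,1,0,-1,0,0,1,0,-1,0.4,0,0,0,-1,0.4,0,0,0,-1,0.4,0,0,0,-1,0.4,0,0,0,-1,0.4,0,0,0,-1,0,0,0,0],
)

```text
t: 4.2
eef_pos: [440.5, 25.3, 81.5]
orientation: [[0.974, -0.226, 0.0], [-0.226, -0.974, 0.0], [0.0, -0.0, -1.0]]
wrist_force: [-0.2, 0.7, 3.2]
width: 0.001
```

```bash
python3 st.py; python3 -c "
from spin import *
grab('top','t2');print(spin('t2',-72,-10))"
```

```text
t 4.2 jigTCP [-35.   47.5  81.5] ztool [ 0.  0. -1.] xtool [ 1. -0.  0.]
j [ 0.38  0.09 -0.56  2.1   0.06  0.96 -2.  ] F [-0.4  0.6  3.2] w 0.001 r 441.230610638936
(array([-35.01392052,  67.43348691,   0.16947397]), np.int64(408), np.float64(1.347927066460252))
```

Request:
drive_tool(
  deltas=[-1,0.1,0,0.1,0,-1,0.1,0,0.05,0,-1,0,0,0.05,0,-1,0,0,0,0,-1,0,0,0,0,-1,0,0,0,0,-1,0,0,0,0,-1,0,0,0,0],
)

```text
t: 5.25
eef_pos: [442.8, 24.8, 80.1]
orientation: [[0.974, -0.226, 0.002], [-0.226, -0.974, -0.0], [0.002, -0.0, -1.0]]
wrist_force: [-2.0, -0.2, 8.6]
width: 0.003
```

```bash
python3 st.py; python3 -c "
from spin import *
grab('top','t3');print(spin('t3',-72,-10))"
```

```text
t 5.25 jigTCP [-32.7  47.5  80.1] ztool [ 0.002  0.    -1.   ] xtool [ 1.    -0.     0.002]
j [ 0.38  0.1  -0.56  2.1   0.06  0.96 -2.01] F [-1.9 -0.6  8.6] w 0.003 r 443.48740541775743
(array([-3.50394880e+01,  6.76451348e+01, -1.61235920e-02]), np.int64(409), np.float64(1.3477980447500344))
```

Request:
drive_tool(
  deltas=[-1,0,0,-0.3,0,-1,0,0,-2,0,-1,0,2,-3,0,-1,0,4,0,0,-1,0,4,0,0,-0.3,0,4,0,0,-0.3,0,2,0,0,-0.3,0,0,0,0],
)

```text
t: 6.3
eef_pos: [405.5, -132.2, 132.3]
orientation: [[0.973, -0.229, 0.0], [-0.229, -0.973, -0.0], [0.0, 0.0, -1.0]]
wrist_force: [-0.5, 0.4, 0.1]
width: 0.345
```

```bash
python3 st.py; python3 -c "
from spin import *
grab('top','t4');print(spin('t4',0,72))
grab('scene','s4')
for n,c in(('s4',(100,280,200,400)),('t4',(110,260,155,355))):
    a=cv2.imread(f'pics/{n}.png')[c[0]:c[1],c[2]:c[3]];cv2.imwrite(f'pics/{n}c.png',cv2.resize(a,None,fx=3.3,fy=3.3,interpolation=cv2.INTER_CUBIC))
d=np.load('pics/s1.npz')['d'];x,y,z=jigc('scene',d);x=x+55.9;y=y-47.3;z=z-101
for lo in range(0,200,10):
    k=(d>0)&(abs(x)<70)&(abs(y)<75)&(z>=lo)&(z<lo+10)
    if k.sum()>3: print(lo,k.sum(),np.round(np.percentile(x[k],[2,50,98]),0),np.round(np.percentile(y[k],[2,50,98]),0))
"
```

```text
t 6.3 jigTCP [ -33.5 -113.8  132.3] ztool [ 0. -0. -1.] xtool [ 1.    -0.003  0.   ]
j [ 0.59 -0.02 -0.37  2.09 -0.01  1.08 -1.58] F [-0.6  0.3  0.1] w 0.345 r 426.5140617694435
(array([-3.49913762e+01,  6.75225250e+01, -1.26408973e-02]), np.int64(470), np.float64(1.3344964005653714))
0 39 [-11.  -6.   8.] [-17.  -9.   4.]
10 41 [-11.  -6.   7.] [-17. -12.   6.]
20 45 [-11.  -5.   6.] [-19. -14.   5.]
30 33 [-12.  -7.   6.] [-18. -10.   7.]
40 64 [-13. -10.  11.] [-37. -14.  26.]
50 72 [-13. -10.  11.] [-44. -19.  36.]
60 105 [-16. -10.  12.] [-52. -19.  44.]
70 106 [-16. -10.  12.] [-60. -19.  51.]
80 130 [-17.  -9.  12.] [-65. -30.  54.]
90 128 [-19.  -9.   8.] [-63. -34.  48.]
100 119 [-19. -10.  10.] [-45. -23.  29.]
110 70 [-11.  -8.  10.] [-44. -37.   6.]
120 84 [-35.  -6.  25.] [-42. -36.  -4.]
130 150 [-36. -14.  27.] [-41. -33.   0.]
140 151 [-36. -13.  33.] [-41. -34.  -2.]
150 154 [-36. -15.  31.] [-41. -33.  11.]
160 173 [-36. -14.  31.] [-39. -31.   8.]
170 168 [-34. -14.  33.] [-36. -27.  12.]
180 96 [-41. -16.  29.] [-46. -35.  -3.]
190 180 [-41. -16.  32.] [-46. -36.   1.]
```

View pics/s4c.png

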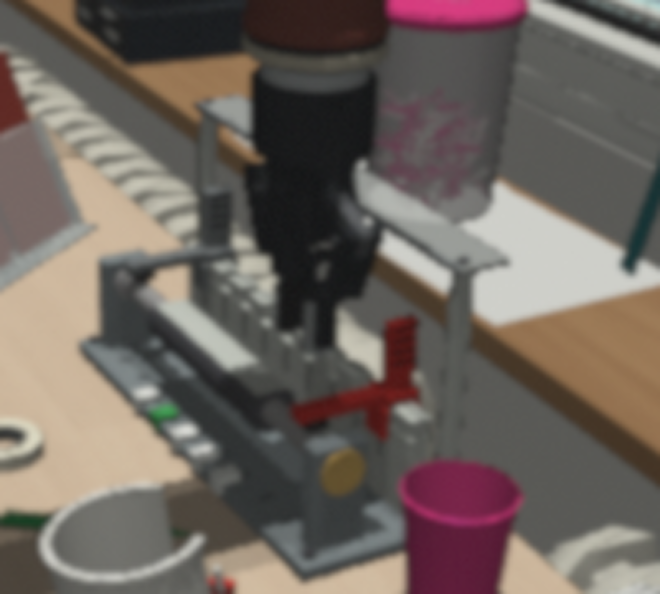

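View pics/t4c.png

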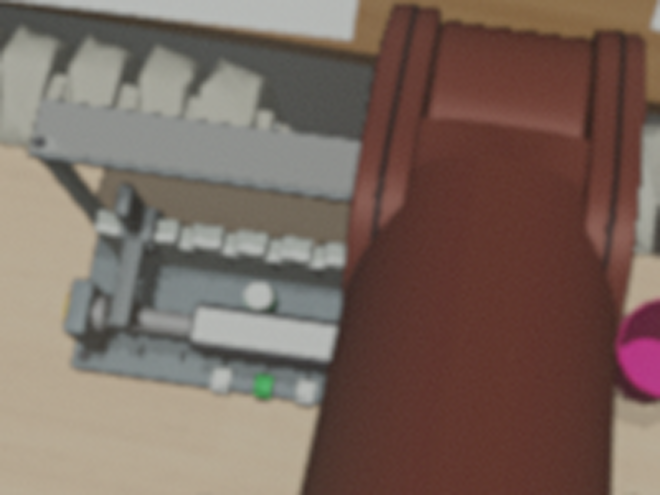

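Request:
drive_tool(
  deltas=[-0.3,1.5,0.7,0,0,-0.3,1.55,0.6,0,0,-0.3,0,0,0,0,-0.3,0,0,1.5,0,-0.3,0,0,1,0,-0.3,0,0,0.5,0,-0.3,0,0,0,0,-0.3,0,0,0,0],
)

```text
t: 7.4
eef_pos: [432.8, -150.6, 102.6]
orientation: [[0.974, -0.226, 0.0], [-0.226, -0.974, -0.0], [0.0, 0.0, -1.0]]
wrist_force: [-0.4, 0.5, 0.2]
width: 0.348
```

```bash
python3 st.py; python3 -c "
from spin import *
grab('scene','s5')
for n,c in(('s5',(160,280,240,400)),):
    a=cv2.imread(f'pics/{n}.png')[c[0]:c[1],c[2]:c[3]];cv2.imwrite(f'pics/{n}c.png',cv2.resize(a,None,fx=4.5,fy=4.5,interpolation=cv2.INTER_CUBIC))
"
```

```text
t 7.4 jigTCP [  -2.8 -125.6  102.6] ztool [ 0. -0. -1.] xtool [ 1. -0.  0.]
j [ 0.59  0.08 -0.36  2.05  0.03  1.01 -1.59] F [-0.5  0.4  0.2] w 0.348 r 458.2285604530303
```

View pics/s5c.png

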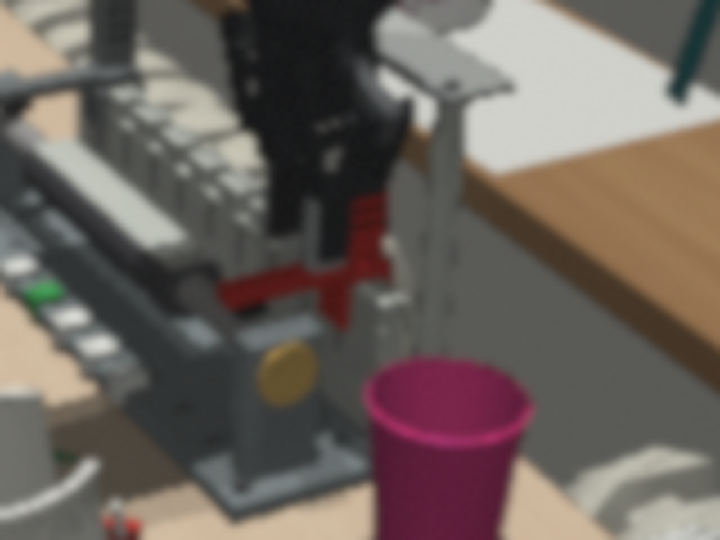

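Request:
drive_tool(
  deltas=[-0.3,0,0.1,0.8,0,-0.3,0,0,0.9,0,-0.3,0,0,0.9,0,-0.3,0,0,0,0,-1,0,0,0,0,-1,0,0,0,0,-1,0,0,0,0,-1,0,0,0,0],
)

```text
t: 8.45
eef_pos: [432.4, -151.6, 76.5]
orientation: [[0.974, -0.226, 0.0], [-0.226, -0.974, -0.0], [0.0, -0.0, -1.0]]
wrist_force: [-1.3, 0.6, 0.6]
width: 0.149
```

```bash
python3 st.py; python3 -c "
from spin import *
grab('scene','s6')
for n,c in(('s6',(160,280,240,400)),):
    a=cv2.imread(f'pics/{n}.png')[c[0]:c[1],c[2]:c[3]];cv2.imwrite(f'pics/{n}c.png',cv2.resize(a,None,fx=4.5,fy=4.5,interpolation=cv2.INTER_CUBIC))
"
```

```text
t 8.45 jigTCP [  -2.9 -126.6   76.5] ztool [ 0.  0. -1.] xtool [ 1. -0.  0.]
j [ 0.58  0.12 -0.36  2.08  0.05  0.96 -1.6 ] F [-1.4  0.3  0.6] w 0.149 r 458.2221397934053
```

View pics/s6c.png

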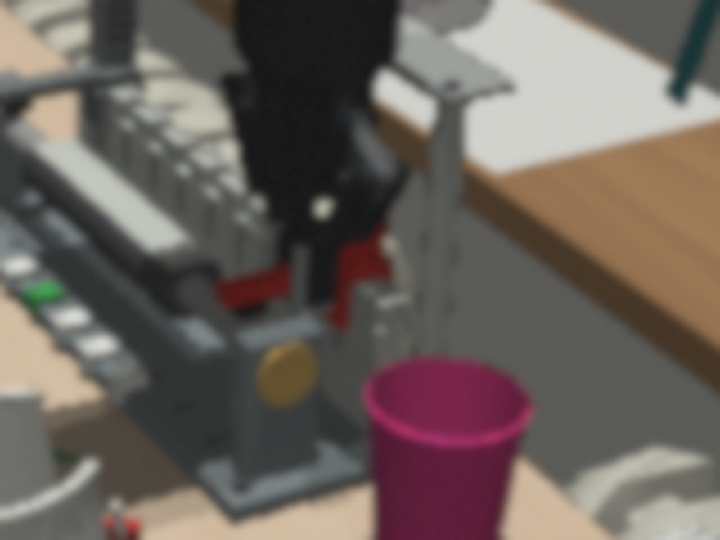

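Request:
drive_tool(
  deltas=[-1,0,0,-0.3,0,-1,0,0,-0.5,0,-1,0,0,-0.5,0,-1,0,0,-0.5,0,-1,0,0,-0.2,0,-1,0,0,0,0,-1,0,0,0,0,-1,0,0,0,0],
)

```text
t: 9.5
eef_pos: [432.2, -151.5, 96.1]
orientation: [[0.974, -0.226, -0.0], [-0.226, -0.974, 0.0], [-0.0, -0.0, -1.0]]
wrist_force: [-0.6, -0.4, -2.0]
width: 0.151
```

```bash
python3 st.py; python3 -c "
from spin import *
grab('scene','s7');grab('top','t7');print(spin('t7',0,72))
for n,c in(('s7',(160,280,240,400)),):
    a=cv2.imread(f'pics/{n}.png')[c[0]:c[1],c[2]:c[3]];cv2.imwrite(f'pics/{n}c.png',cv2.resize(a,None,fx=4.5,fy=4.5,interpolation=cv2.INTER_CUBIC))
"
```

```text
t 9.5 jigTCP [  -3.1 -126.6   96.1] ztool [-0.  0. -1.] xtool [ 1. -0. -0.]
j [ 0.59  0.09 -0.36  2.06  0.04  1.   -1.59] F [-0.5 -0.5 -2. ] w 0.151 r 458.0191044682327
(array([-3.49868746e+01,  6.77503052e+01,  9.89277401e-03]), np.int64(470), np.float64(1.4316733024596364))
```

View pics/s7c.png

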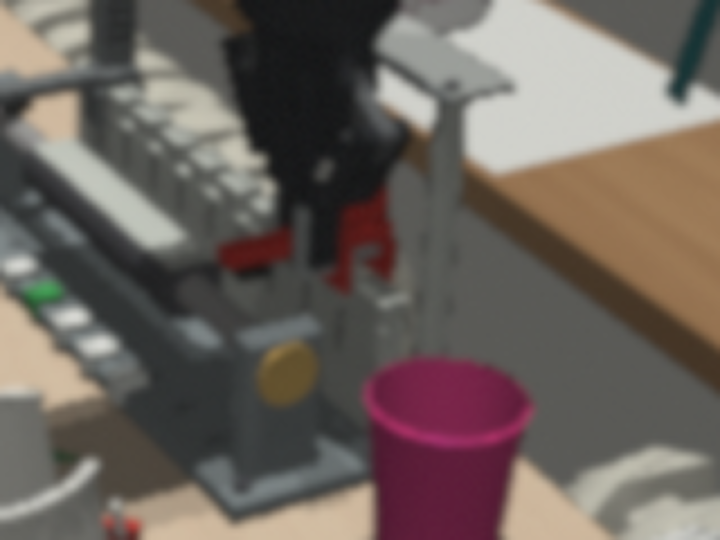

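Request:
drive_tool(
  deltas=[-1,0,-0.5,0,0,-1,0,-1,0,0,-1,0,-2,0,0,-1,0,-2.5,0,0,-1,0,-3,0,0,-1,0,-3,0,0,-1,0,-2.5,0,0,-1,0,-1.5,0,0],
)

```text
t: 10.6
eef_pos: [468.7, 6.3, 96.4]
orientation: [[0.975, -0.224, 0.0], [-0.224, -0.975, 0.0], [0.0, -0.0, -1.0]]
wrist_force: [0.4, -0.6, -3.0]
width: 0.151
```

```bash
sleep 1; python3 st.py
```

```text
t 10.6 jigTCP [-3.2 35.3 96.4] ztool [ 0.  0. -1.] xtool [1.    0.002 0.   ]
j [ 0.38  0.12 -0.51  2.03  0.07  1.   -1.96] F [ 0.5 -0.5 -3. ] w 0.151 r 468.78964853092884
```

Request:
drive_tool(
  deltas=[-1,0,0,0,0,-1,0,0,0,0,-1,0,0,0,0,-1,0,0,0,0,-1,0,0,0,0,-1,0,0,0,0,-1,0,0,0,0,-1,0,0,0,0],
)

```text
t: 11.6
eef_pos: [468.6, 4.3, 96.3]
orientation: [[0.974, -0.226, -0.0], [-0.226, -0.974, 0.0], [-0.0, -0.0, -1.0]]
wrist_force: [0.7, -0.7, -1.8]
width: 0.149
```

```bash
python3 st.py; python3 -c "
from spin import *
grab('scene','s8');grab('top','t8')
for n,c in(('s8',(140,260,220,380)),('t8',(110,260,155,355))):
    a=cv2.imread(f'pics/{n}.png')[c[0]:c[1],c[2]:c[3]];cv2.imwrite(f'pics/{n}c.png',cv2.resize(a,None,fx=4,fy=4,interpolation=cv2.INTER_CUBIC))
for n,t in(('top','t8'),('scene','s8')):
    d=np.load(f'pics/{t}.npz');im=d['im'].astype(int);d=d['d'];x,y,z=jigc(n,d)
    red=(im[...,0]>90)&(im[...,1]<50)&(im[...,2]<50)&(abs(y)<90)&(x>-60)&(x<50)&(d>0)&(z>80)&(z<170)
    for lo in range(-50,60,10):
        k=red&(x>=lo)&(x<lo+10)
        if k.sum()>3: print(n,lo,k.sum(),np.round(np.percentile(y[k],[5,50,95]),1),np.round(np.percentile(z[k],[5,50,95]),1))
"
```

```text
t 11.6 jigTCP [-3.  33.4 96.3] ztool [-0.  0. -1.] xtool [ 1. -0. -0.]
j [ 0.38  0.12 -0.51  2.03  0.07  1.   -1.96] F [ 0.8 -0.5 -1.8] w 0.149 r 468.5727909226741
```

View pics/s8c.png

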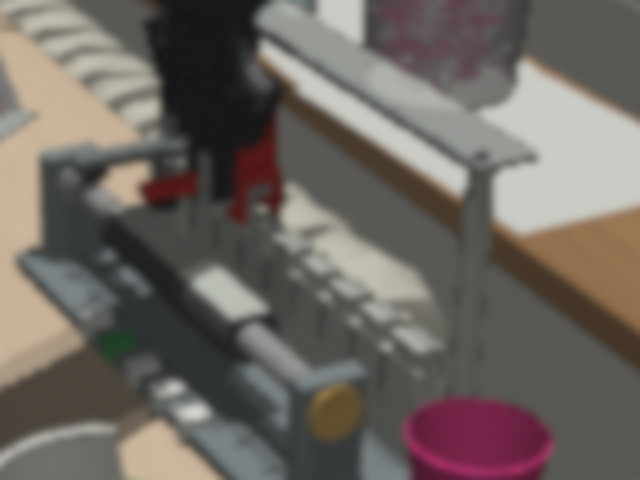

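Request:
drive_tool(
  deltas=[-1,0,0,0.3,0,-1,0,0,0.3,0,-1,0,0,0.3,0,-1,0,0,0.3,0,-1,0,0,0.3,0,-1,0,0,0.2,0,-1,0,0,0.2,0,-1,0,0,0,0],
)

```text
t: 12.7
eef_pos: [468.5, 4.3, 77.2]
orientation: [[0.974, -0.226, -0.0], [-0.226, -0.974, 0.0], [-0.0, 0.0, -1.0]]
wrist_force: [0.7, -0.4, -2.3]
width: 0.145
```

```bash
python3 st.py; python3 -c "
from spin import *
grab('scene','s9');grab('top','t9');print(spin('t9',-72,-30))
for n,c in(('s9',(140,260,220,380)),):
    a=cv2.imread(f'pics/{n}.png')[c[0]:c[1],c[2]:c[3]];cv2.imwrite(f'pics/{n}c.png',cv2.resize(a,None,fx=4,fy=4,interpolation=cv2.INTER_CUBIC))
"
```

```text
t 12.7 jigTCP [-3.1 33.3 77.2] ztool [-0. -0. -1.] xtool [ 1. -0. -0.]
j [ 0.38  0.15 -0.51  2.05  0.09  0.96 -1.98] F [ 0.8 -0.2 -2.3] w 0.145 r 468.4821980229738
(array([-3.48581468e+01,  6.76397988e+01, -2.44630337e-02]), np.int64(266), np.float64(1.372991147189195))
```

View pics/s9c.png

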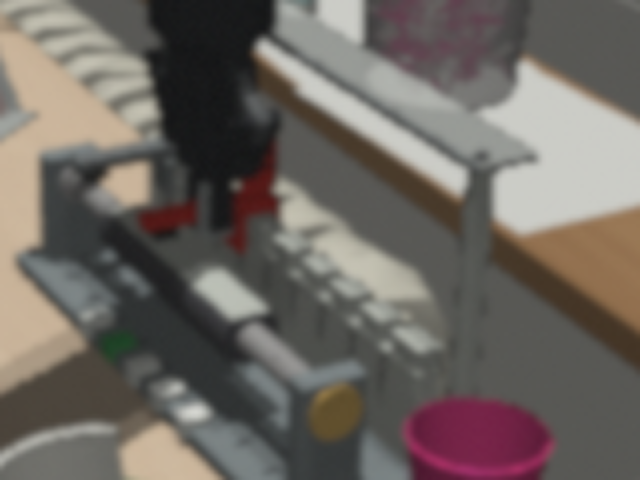

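Request:
drive_tool(
  deltas=[-1,0,0,0.06,0,-1,0,0,0,0,-0.5,0,0,0,0,-0.3,0,0,0,0,-0.3,0,0,0,0,-0.3,0,0,0,0,-0.3,0,0,-0.5,0,-0.3,0,0,-1,0],
)

```text
t: 13.8
eef_pos: [468.3, 4.3, 92.1]
orientation: [[0.974, -0.226, -0.001], [-0.226, -0.974, 0.0], [-0.001, -0.0, -1.0]]
wrist_force: [0.2, 0.8, 0.2]
width: 0.347
```

```bash
python3 st.py
```

```text
t 13.8 jigTCP [-3.2 33.4 92.1] ztool [-0.001  0.    -1.   ] xtool [ 1.    -0.    -0.001]
j [ 0.38  0.13 -0.51  2.03  0.07  1.   -1.97] F [0.  0.8 0.2] w 0.347 r 468.3566890676315
```

Retreat: up with a small step forward (towards the robot), then sideways to clear the view.

Request:
drive_tool(
  deltas=[-0.3,0,0,-2,0,-0.3,-1,0,-3,0,-0.3,-1,0,-4,0,-0.3,-1,0,-4,0,-0.3,0,0,-4,0,-0.3,0,4,-2,0,-0.3,0,6,0,0,-0.3,0,6,0,0],
)

```text
t: 14.8
eef_pos: [402.7, -146.2, 283.1]
orientation: [[0.974, -0.225, 0.002], [-0.225, -0.974, -0.001], [0.002, 0.0, -1.0]]
wrist_force: [0.8, -0.1, -0.7]
width: 0.351
```

Request:
drive_tool(
  deltas=[-0.3,0,6,0,0,-0.3,0,6,0,0,-0.3,0,6,0,0,-0.3,0,6,0,0,-0.3,0,4,0,0,-0.3,0,0,0,0,-0.3,0,0,0,0,-0.3,0,0,0,0],
)

```text
t: 15.8
eef_pos: [340.6, -416.3, 282.2]
orientation: [[0.975, -0.224, 0.001], [-0.224, -0.975, 0.0], [0.001, -0.0, -1.0]]
wrist_force: [0.4, 0.0, 0.5]
width: 0.349
```

```bash
python3 st.py; python3 -c "
from spin import *
grab('scene','s10');grab('top','t10');print(spin('t10',-72,10),spin('t10',46,72))
for n,c in(('s10',(120,270,200,370)),('t10',(125,250,155,355))):
    a=cv2.imread(f'pics/{n}.png')[c[0]:c[1],c[2]:c[3]];cv2.imwrite(f'pics/{n}c.png',cv2.resize(a,None,fx=4,fy=4,interpolation=cv2.INTER_CUBIC))
d=np.load('pics/t10.npz');im=d['im'].astype(int);d=d['d'];x,y,z=jigc('top',d)
red=(im[...,0]>110)&(im[...,1]<70)&(im[...,2]<70)&(abs(y)<100)&(x>-90)&(x<60)&(d>0)&(z<160)
for lo in range(-55,60,10):
    k=red&(x>=lo)&(x<lo+10)
    if k.sum(): print(lo,k.sum(),np.round(y[k].mean(),1),np.round(np.percentile(z[k],[5,50,95]),1))
k=(abs(z-42)<5)&(x>-15)&(x<18)&(abs(y)<100); print('jar',x[k].mean(),y[k].mean(),k.sum())
"
```

```text
t 15.8 jigTCP [ -32.6 -405.3  282.2] ztool [ 0.001  0.    -1.   ] xtool [1.    0.002 0.001]
j [ 0.79  0.08  0.01  1.66 -0.    1.4  -0.99] F [0.4 0.1 0.5] w 0.349 r 537.8669281068081
(array([-3.51867158e+01,  6.75050660e+01,  1.38807062e-03]), np.int64(544), np.float64(1.4014485380275885)) (array([-3.50912138e+01,  6.74054034e+01, -1.71118865e-02]), np.int64(166), np.float64(1.3104271199839241))
-55 4 33.4 [93.3 97.  97.6]
-45 27 33.1 [92.1 95.9 97.5]
-35 23 32.2 [93.9 94.6 97.7]
-25 24 31.6 [93.4 95.1 96.6]
-15 20 31.3 [91.9 95.1 96.5]
-5 24 32.2 [92.5 95.2 97.5]
5 32 32.6 [85.8 94.4 95.7]
15 51 32.9 [ 66.7  96.7 141.8]
25 31 30.0 [ 94.1 139.9 142.7]
35 15 29.4 [ 93.9 140.  143.5]
jar -0.4226338700900817 51.22951962231495 13
```

View pics/s10c.png

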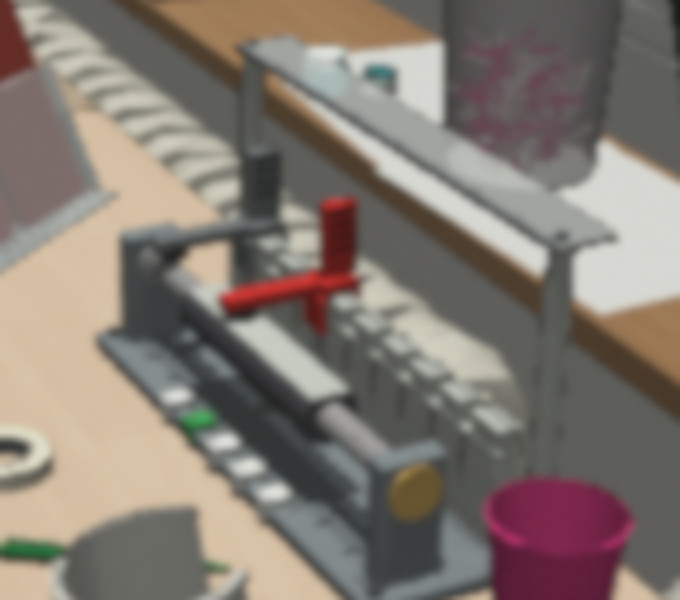

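View pics/t10c.png

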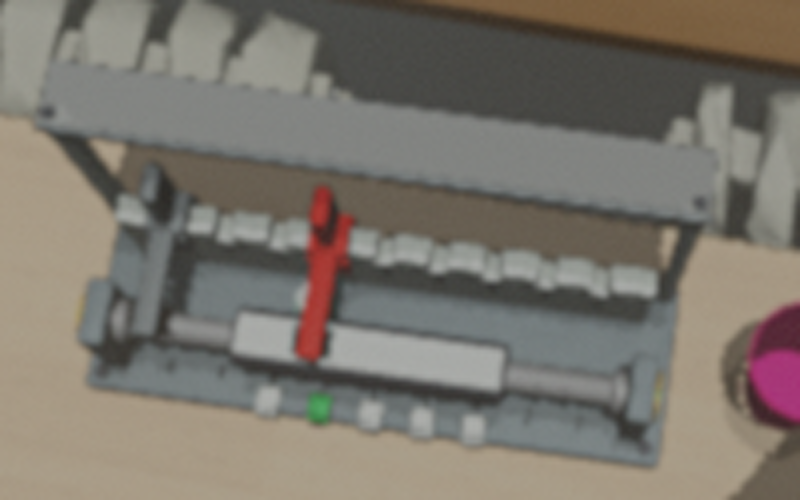

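```bash
python3 -c "
from bench import manip
print(manip.finish_job())"
```

```text
the job is handed in; nothing more can be done
None
```

I turned the spindle flat-up, moved the red stop into the notch in line with the green clip, and handed the job in at about 16 s of the 51 s. No verdict came back.

**How I did it:** The moves allow no tilt, so the tool stayed vertical throughout, in front of the guard, instead of leaning in under it.
- **Spindle:** I swept the shut fingertips over it and pressed the flat level, from 0.91 rad to about 0. This was done while the red stop still sat in its first notch.
- **Red stop:** I gripped it by its forward arm rather than the handle, lifted it 20 mm, shifted it 160 mm from y -128 to y +32 and lowered it home.

**Last checks, from the top camera:**

| Check | Measured | Wanted |
|---|---|---|
| Spindle angle (two stretches) | 0.00 and -0.02 rad | within ±0.14 rad |
| Red stop along the rail | y about 32 mm | 32 ± 5 mm |
| Red stop's arm top | z about 95 mm, same as before the move | fully home |

The grey stop and the pink beaker look unmoved in the final pictures.

**Not fully checked:** the red arm hides most of the green jar. The few visible pixels put its centre at y 51 mm instead of 43.5 mm. I think that is only the hidden part skewing the figure, since the fingertips never came below z 76 mm and the jar's top is at 42 mm. I did not measure the yellow jar or the U-stand again; the tool crossed that end of the bench only with its tip at about 230 mm or higher.

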